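# Pin the citrus juicer to its stand

### The job

Take the red-handled tapered pin out of its wooden rest and drive it down through the hole in the juicer's loose foot plate and the hidden hole of the stand below, so that its taper pulls the two holes into line and its collar sits flush on the plate, then let go of it. Work by feel: yield sideways where the holes lead the pin, never load the pin against the juicer or the stand with more than 25 N, and leave the other things on the worktop where they are.

Things in the scene. Friction and masses are not known exactly. Their poses are not given: they have to be found in the camera images.
- pin: steel alignment pin with a red handle, upright in the wooden rest, about 120 g. Origin: on its axis at the collar's underside; z up along the axis. Above the origin a collar, radius 14.5, 5 thick, then the handle. Below it a shank of diameter 17 down to 19 mm, then a cone narrowing to 5.6 at 45.5 mm, then a blunt tip
- handle (a point): middle of the pin's handle, 23 mm above the pin's origin. The handle is a red bar 26 mm wide along the pin's x, 16 mm thick along its y (grip it across y), from 5 to 41 mm above the pin's origin
- pin_tip (a point): tip of the pin, 4 mm in diameter, 47 mm below its origin on its axis
- pin_rest: fixed block of brown wood, 64 x 64 x 50 mm high, with a 22 mm hole right through from the top in which the pin stands loosely, its collar lying on the block's top. Origin: centre of its underside
- stand: fixed dark steel stand, 128 x 192 mm, on four feet; bolts at its corners rise to 57 mm above the worktop. Origin: on the worktop under its centre; y points from the pin hole to the bowl. Hidden under the foot plate, 32 to 40 mm above the worktop, it carries a rigidly clamped brass insert with an 18 mm through hole, edge chamfered 1.5 mm; below that it is empty down to the worktop
- bore (a point): point of the stand 52 mm along -y from its origin, 50 mm above the worktop (level with the foot plate's top). The hole in the hidden brass insert is vertical and eccentric: its axis always stands about 5 mm off this point, in a direction that differs each time and is not measured; feel for it
- juicer: white citrus juicer (bowl radius 44, top 102 mm above the worktop) on a steel foot plate 116 x 180 mm, 42 to 50 mm above the worktop. The plate floats on the stand: it slides, without turning or lifting, up to 7 mm either way in the stand's x and y against about 2.5 N of friction in each. Origin: on the worktop under the plate's centre; axes as the stand's; bowl centre 40 mm along +y
- upper_hole (a point): centre of the mouth of the foot plate's through hole, 18 mm in diameter with a 1.5 mm chamfer, in the plate's top face; moves with the plate. At the start it lies within 2 mm in x and 2 mm in y (stand's axes) of bore
- mug: white mug with a handle, 82 x 112 x 94 mm, origin under its centre; a bystander
- glass: clear drinking glass, 80 x 80 x 91 mm, origin under its centre; a bystander
- tea_box: red carton, 72 x 135 x 78 mm, origin under its centre; a bystander
- spoon: steel spoon, 201 x 43 x 14 mm; a bystander
- spice_jar: spice jar with a green cap, 42 x 42 x 99 mm, origin under its centre; a bystander
- lemon: lemon, 71 x 53 x 51 mm; a bystander
Mind the look-alikes: they are no part of the job. Several things look just like the pin_rest: the one meant starts farthest to the robot's right.

How it is judged (in metres and radians):
On the way, in this order (a step that is already met when the one before it is completed fails the run):
1. the pin is lifted clear of its rest (z of pin_tip in the frame of pin_rest above 0.055 m), for 0.1 s.
2. the pin's tip is in the foot plate's hole (z of pin_tip in the frame of upper_hole below -0.004 m and horizontal distance between pin_tip and upper_hole below 0.009 m), for 0.1 s.
At the end, for the whole second after the job is handed in: the pin stands upright (within 0.05 rad) and still through both plates, its collar flush on the foot plate (within 2 mm) and its axis within 2 mm of the foot plate's hole centre, and the robot has let go (z of pin in the frame of upper_hole between -0.002 and 0.002 m and horizontal distance between pin and upper_hole below 0.002 m and angle between pin's own z axis and vertical below 0.05 rad and linear speed of pin below 0.02 m/s); the robot touches nothing.
It fails at once if the pin is loaded against the stand or the juicer with more than 25 N (contact force between pin and stand above 25 N).
It fails at once if another thing on the worktop is moved more than 20 mm (distance of any of mug, glass, tea_box, spoon, spice_jar, lemon from where it was at the start of the episode above 0.02 m).
It also fails if it takes over 61 s, if anything falls off the work surface, if the arm or the gripper's body presses on something with over 40 N, if the wrist force passes 120 N, or if a joint passes its speed limit or range.

### The arm

A 6-joint arm with a two-finger parallel gripper is mounted at the origin on a cart in front of the work surface, level with it; the furniture and walls round the work are solid. World frame = base frame: x ahead of the robot, y to its left, z up, the work surface at z = 0. Lengths are in mm, angles in rad, forces in N, time in s.
With the tool pointing down it reaches from about 250 to 850 mm from the base axis. Payload 12.5 kg.
Tool frame: the origin (TCP) lies on the centre line of the jaws, within the pads' length; the fingertips stand 17 mm ahead of it and the grasp point (between the pads) lies 2 mm behind it; z points along the fingers, y is the line along which they close (so a half turn about z gives the same grasp; the last joint's range is limited). The gripper opens to 93 mm and grips with 3 to 60 N. Pads are 15 mm wide; open, the fingers measure 128 mm over their backs; the gripper's body (75 mm by 188 mm) begins 65 mm behind the grasp point.
Start: joints at [1.095, 0.351, 1.652, -0, 1.139, -0.085], TCP at [209.479, 508.53, 235.633] pointing down, gripper open.
Joint ranges: [-2.75, 2.75], [-0.79, 2.1], [0.01, 2.65], [-1.57, 4.71], [0.07, 3.14], [-2.87, 2.87]. Speed limits (rad/s): [2.22, 2.22, 2.79, 3.14, 3.14, 3.14].

### API

Orientations are given as a rotation vector (axis times angle).
In Python, from plant import read_state, grab_frame, camera_info, finish_job gives the robot as it stands.
- The arm moves only by the tool step_arm, never from a script. Its argument "targets" is a list of rows, each an object with "xyz": the shift along the tool's x, y, z each as a share of 0.12 m, from -1 to 1, a list of three; "twist": the turn about the tool's z as a share of 180 degrees, from -1 to 1. In form: [{"xyz": [tx, ty, tz], "twist": twist}, ...]. A call has 1 to 5 rows; each row shifts and turns the commanded pose from where the row before left it, along the tool's axes as they then stand; what a row does not reach is not made up. A row lasts 1/8 s, in which the tool goes at most 62.5 mm and 10.7 degrees, less where a joint would pass 70% of its speed; a pose out of reach is approached as far as the arm can. A call with a number of a shift or a turn outside -1 to 1 is refused whole. A call with a gripper value outside its range is refused whole. "gripper" is the opening, from 0 (shut) to 1 (fully open), set as the call begins (left out, the last holds). The fingers move at their own pace and stop on an object; "newtons" is the grip in N (left out, the last holds). Time passes only in rows, so rows that do not move let the fingers close. It gives the time, the measured TCP pose, the force, the opening and the grip force at its end, in the units of the state.
- read_state(): the state, without advancing time (a new reading comes with each control period).
- grab_frame(name): name is "scene" or "top"; returns (picture, depth): 400x640x3 uint8, red, green, blue; 400x640 float32, mm along the optical axis (not along the pixel's ray), 0 where there is no reading.
- camera_info(name): a dict with "fovy" (degrees; the focal length in pixels is half the picture's height over the tangent of half this angle, whatever the lens; pixels are square), "cx", "cy" (the principal point, pixels), "world_to_cam" (4x4, takes a point from world to camera coordinates). Camera axes: x right, y up, looking along -z (the intrinsics and any distortion apply to the point x, -y, -z); pixel columns grow to the right and rows downward; lengths in mm; the calibration is good to about 2 mm. A picture is of the moment at which its call begins. camera_info takes no time and is no camera call.
- finish_job(): hands the job in; it is judged then, once.
The state is a dict: "t": time; "joint_pos": joint angles; "qvel": joint speeds; "effort": joint torques, N m; "position": TCP position; "eef_rot": TCP orientation; "contact_force": force on the tool from outside, world axes, zero at the start; "wrist_torque": the same for the moment, N m; "gripper_width": opening from 0.0 (shut) to 1.0 (fully open); "finger_force": force on a finger pad.
Only numpy, scipy, OpenCV 4.12 (cv2) and the standard library are available. Lean on these libraries where they do the work, as an engineer would, in place of code of your own. Each camera call takes 0.05 s, during which the arm holds its last target. There are 200 camera calls.

## Working session

There is one attempt and no reset: what is moved stays moved. The work goes in short steps, Python scripts to look and compute and a tool call to move; the robot and the scene stay as the last step left them, time stands still between calls to the robot, and variables do not carry over. Pictures are saved under pics/ and viewed, at most 10 in all, crops included, and the job is handed in when it is done.

Besides the shell and the picture viewer there is one more tool, called after "Request:" as name([rows], argument=value, ...), one row to a line, values as JSON. step_arm: Moves the arm, as the interface text tells. Its arguments: {"type":"object","properties":{"targets":{"type":"array","items":{"type":"object","properties":{"xyz":{"type":"array","items":{"type":"number"}},"twist":{"type":"number"}}}},"gripper":{"type":"number"},"newtons":{"type":"number"}},"required":["targets"]}

```bash
mkdir -p pics; ls; python3 - <<'E'
from plant import *
import cv2,numpy as np
for n in("scene","top"):
    p,d=grab_frame(n);np.savez(f"{n}0.npz",p=p,d=d);cv2.imwrite(f"pics/{n}0.png",p[:,:,::-1]);c=camera_info(n);print(n,c)
s=read_state();print(s)
E
```

```text
pics
scene {'fovy': 54.41468283485558, 'cx': 321.01430057181005, 'cy': 199.449620478165, 'world_to_cam': array([[ 4.94975055e-01, -8.68835313e-01,  1.11755649e-02,
        -1.78567541e+02],
       [ 5.02404971e-01,  2.96666233e-01,  8.12144317e-01,
        -3.66606208e+02],
       [-7.08935075e-01, -3.96376519e-01,  5.83349565e-01,
        -9.03938968e+02],
       [ 0.00000000e+00,  0.00000000e+00,  0.00000000e+00,
         1.00000000e+00]])}
top {'fovy': 44.675300571315844, 'cx': 308.33215796931165, 'cy': 194.77886042203588, 'world_to_cam': array([[-1.63079135e-01, -9.86600093e-01, -5.04499505e-03,
         1.70883734e+02],
       [ 8.86912525e-01, -1.48837526e-01,  4.37302599e-01,
        -5.05584164e+02],
       [-4.32193670e-01,  6.68404604e-02,  8.99300275e-01,
        -1.51909507e+03],
       [ 0.00000000e+00,  0.00000000e+00,  0.00000000e+00,
         1.00000000e+00]])}
{'t': 0.1, 'joint_pos': array([ 1.09539385e+00,  3.51211790e-01,  1.65234154e+00, -3.68469161e-05,
        1.13910885e+00, -8.45779642e-02]), 'qvel': array([-0.00057775, -0.00079895, -0.00143059, -0.00106976,  0.0002647 ,
        0.00131005]), 'effort': array([ 7.27475363e-04, -4.98023236e+01, -2.85713714e+01,  6.99991104e-02,
        2.37474649e-02, -6.15619001e-05]), 'position': array([209.36368744, 508.28096696, 235.14618578]), 'eef_rot': array([-6.09931052e-01, -3.08154684e+00,  1.62897815e-03]), 'contact_force': array([ 0.30870328, -0.13726061, -0.70195104]), 'wrist_torque': array([ 0.00470201,  0.00642254, -0.01124989]), 'finger_force': 0.0, 'gripper_width': 0.9994161706710586}
```

View pics/top0.png

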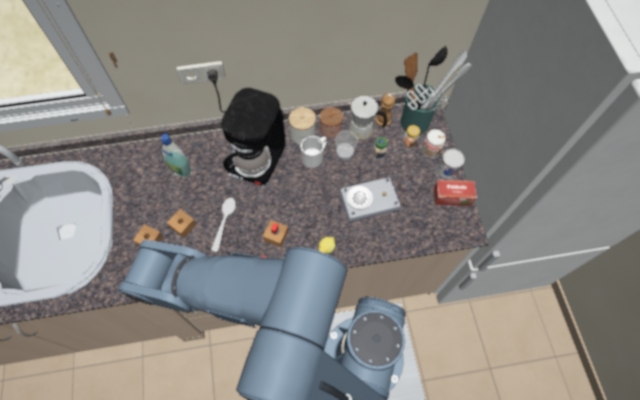

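View pics/scene0.png

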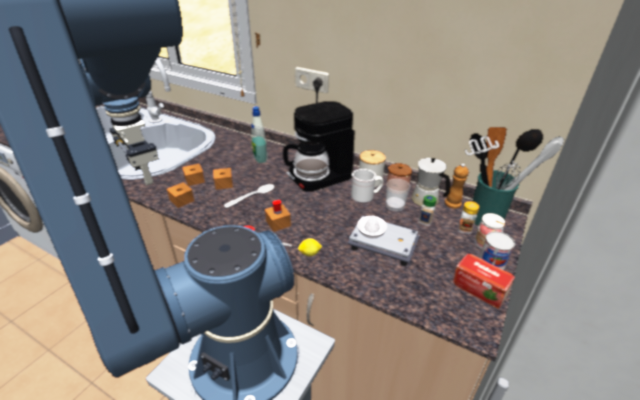

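Candidates for the pin rest in the top view are blocks at (147,236), (180,222) and (276,232), plus one at scene (180,195). Only (276,232) (scene (278,215)) holds the red handle, and it is farthest right. The juicer is at top (370,198), scene (384,238).

```bash
cat > h.py <<'E'
import cv2,numpy as np
from plant import *
def K(c): f=200/np.tan(np.radians(c["fovy"])/2); return f,c["cx"],c["cy"]
def cloud(n,d):
    c=camera_info(n);f,cx,cy=K(c);v,u=np.mgrid[:400,:640]
    P=np.stack([(u-cx)/f*d,-(v-cy)/f*d,-d],-1);W=c["world_to_cam"]
    return (P-W[:3,3])@W[:3,:3]
def ray(n,u,v,z):
    c=camera_info(n);f,cx,cy=K(c);W=c["world_to_cam"];R=W[:3,:3]
    o=-R.T@W[:3,3];r=R.T@np.array([(u-cx)/f,-(v-cy)/f,-1]);return o+r*(z-o[2])/r[2]
def pix(n,P):
    c=camera_info(n);f,cx,cy=K(c);W=c["world_to_cam"];q=W[:3,:3]@np.array(P)+W[:3,3];return cx-f*q[0]/q[2],cy+f*q[1]/q[2]
def load(n,i):
    z=np.load(f"{n}{i}.npz");return z["p"],z["d"]
E
python3 - <<'E'
from h import *
for n,(u0,v0,u1,v1),(a0,b0,a1,b1) in(("top",(255,210,300,255),(330,165,415,230)),("scene",(255,190,300,240),(335,205,430,275))):
    p,d=load(n,0);C=cloud(n,d);h=cv2.cvtColor(p,cv2.COLOR_RGB2HSV).astype(int)
    print(n,'table z',np.median(C[260:262,150:400,2]) if n=="top" else '')
    win=np.zeros((400,640),bool);win[v0:v1,u0:u1]=1
    red=win&(h[...,1]>190)&((h[...,0]<5)|(h[...,0]>174))&(h[...,2]>90)
    ys,xs=np.where(red);print('red',len(xs),xs.mean(),ys.mean(),C[red].min(0),C[red].max(0),np.median(C[red],0), 'ray73',ray(n,xs.mean(),ys.mean(),78))
    wood=win&(abs(C[...,2]-50)<5)&(d>0)&~red
    print('wood top',wood.sum(),cv2.minAreaRect(C[wood][:,:2].astype(np.float32)),np.median(C[wood][:,2]))
    top=red&(C[...,2]>84);print('handle top',top.sum(),cv2.minAreaRect(C[top][:,:2].astype(np.float32)) if top.sum()>2 else '',np.median(C[top][:,2]))
    w=np.zeros((400,640),bool);w[b0:b1,a0:a1]=1
    pl=w&(abs(C[...,2]-50)<6);print('plate',pl.sum(),cv2.minAreaRect(C[pl][:,:2].astype(np.float32)),np.median(C[pl][:,2]))
    bw=w&(C[...,2]>95)&(C[...,2]<106);print('bowl rim',bw.sum(),cv2.minEnclosingCircle(C[bw][:,:2].astype(np.float32)))
    a=cv2.resize(p[v0:v1,u0:u1,::-1],(400,400),interpolation=cv2.INTER_CUBIC);b=cv2.resize(p[b0:b1,a0:a1,::-1],None,fx=400/(b1-b0)*.6,fy=400/(b1-b0)*.6,interpolation=cv2.INTER_CUBIC)
    b=cv2.resize(b,(400,int(400*b.shape[0]/b.shape[1])));b=cv2.copyMakeBorder(b,0,400-b.shape[0],0,0,0)
    cv2.imwrite(f"pics/crop_{n}.png",np.hstack([a,b]))
E
```

```text
top table z 641.6054327869654<stdin>:7: RuntimeWarning: Mean of empty slice.
  ret = ret.dtype.type(ret / rcount)
Traceback (most recent call last):
ValueError: zero-size array to reduction operation minimum which has no identity
```

```bash
cat > m.py <<'E'
from h import *
np.set_printoptions(precision=1,suppress=True)
for n,(u0,v0,u1,v1),(a0,b0,a1,b1) in(("top",(255,210,300,255),(330,165,415,230)),("scene",(255,190,300,240),(335,205,430,275))):
    p,d=load(n,0);C=cloud(n,d);h=p.astype(int)
    print(n)
    for q in [(276,229),(270,238),(385,205)] if n=="top" else [(277,206),(270,220),(400,245)]: print(q,p[q[1],q[0]],C[q[1],q[0]])
    win=np.zeros((400,640),bool);win[v0:v1,u0:u1]=1
    red=win&(h[...,0]>100)&(h[...,1]<50)&(h[...,2]<60)
    ys,xs=np.where(red)
    if len(xs): print('red',len(xs),xs.mean(),ys.mean(),C[red].min(0),C[red].max(0),'ray78',ray(n,xs.mean(),ys.mean(),78))
    wood=win&(abs(C[...,2]-50)<5)&(d>0)&~red
    print('wood top',wood.sum(),cv2.minAreaRect(C[wood][:,:2].astype(np.float32)) if wood.sum() else '',np.median(C[wood][:,2]))
    w=np.zeros((400,640),bool);w[b0:b1,a0:a1]=1
    pl=w&(abs(C[...,2]-50)<6);print('plate',pl.sum(),cv2.minAreaRect(C[pl][:,:2].astype(np.float32)),np.median(C[pl][:,2]))
    bw=w&(C[...,2]>95)&(C[...,2]<106);print('bowl rim',bw.sum(),cv2.minEnclosingCircle(C[bw][:,:2].astype(np.float32)))
    a=cv2.resize(p[v0:v1,u0:u1,::-1],(400,400),interpolation=cv2.INTER_CUBIC)
    b=cv2.resize(p[b0:b1,a0:a1,::-1],(400,int(400*(b1-b0)/(a1-a0))),interpolation=cv2.INTER_CUBIC);b=cv2.copyMakeBorder(b,0,400-b.shape[0],0,0,0)
    cv2.imwrite(f"pics/crop_{n}.png",np.hstack([a,b]))
E
python3 m.py; python3 -c "
import cv2,numpy as np
cv2.imwrite('pics/crop.png',cv2.resize(np.vstack([cv2.imread('pics/crop_top.png')[:,:],cv2.imread('pics/crop_scene.png')]),(600,600)))"
```

```text
top
(276, 229) [157  54  52] [437.7 209.8  78.9]
(270, 238) [185 142  98] [421.6 234.4  47.2]
(385, 205) [197 200 204] [ 478.5 -177.3   43.7]
red 3 274.0 231.0 [431.7 214.   75.1] [433.8 220.6  77.5] ray78 [432.  217.3  78. ]
wood top 233 ((443.32330322265625, 213.78033447265625), (65.75821685791016, 66.0610122680664), 58.816612243652344) 50.577168992069105
plate 945 ((514.1244506835938, -128.60665893554688), (121.69635772705078, 185.46275329589844), 5.145022869110107) 50.15675085575232
bowl rim 28 ((508.32342529296875, -89.76336669921875), 13.728671073913574)
scene
(277, 206) [139  14  10] [436.8 207.   79.7]
(270, 220) [117  72  36] [415.  222.7  30.8]
(400, 245) [228 228 233] [ 493.7 -192.    50.6]
red 67 276.7014925373134 205.50746268656715 [430.1 201.3  60. ] [448.9 222.4  92.8] ray78 [440.3 210.7  78. ]
wood top 209 ((443.82830810546875, 210.73007202148438), (73.21460723876953, 65.66471862792969), 56.886661529541016) 49.92185307633294
plate 1104 ((571.4173583984375, -134.1597900390625), (232.42872619628906, 193.79507446289062), 4.67954158782959) 49.94605249165144
bowl rim 32 ((507.55078125, -93.22207641601562), 12.698356628417969)
```

View pics/crop.png

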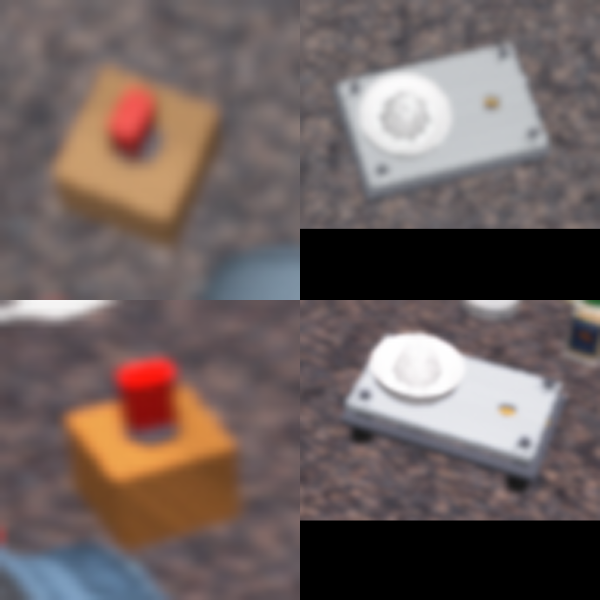

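The top crop shows the red handle in the rest at (276,229), so the choice is right. The foot-plate hole shows brass at about top (384,194) and about scene (401,240). Next I need the handle yaw, the hole and the obstacles.

```bash
cat > m2.py <<'E'
from h import *
np.set_printoptions(precision=1,suppress=True)
for n,r,b in(("top",(262,215,290,245),(376,186,392,202)),("scene",(262,190,292,225),(385,228,415,252))):
    p,d=load(n,0);C=cloud(n,d);h=p.astype(int)
    m=np.zeros((400,640),bool);m[r[1]:r[3],r[0]:r[2]]=1
    red=m&(h[...,0]-h[...,1]>60)&(abs(h[...,1]-h[...,2])<25)&(d>0)
    top=red&(C[...,2]>84)
    X=C[top][:,:2];print(n,red.sum(),top.sum(),X.mean(0),cv2.minAreaRect(X.astype(np.float32)))
    Xr=C[red&(C[...,2]>62)][:,:2];print(' all red',Xr.mean(0),cv2.minAreaRect(Xr.astype(np.float32)))
    w,V=np.linalg.eigh(np.cov(X.T));print(' yaw long',np.degrees(np.arctan2(V[1,1],V[0,1])),np.sqrt(w))
    # top face rays at z=91
    m[:]=0;m[b[1]:b[3],b[0]:b[2]]=1
    br=m&(h[...,0]-h[...,2]>20);ys,xs=np.where(br);print(' brass',br.sum(),xs.mean(),ys.mean(),ray(n,xs.mean(),ys.mean(),50),ray(n,xs.mean(),ys.mean(),40))
    dk=m&(h.sum(-1)<h[b[1]:b[3],b[0]:b[2]].sum(-1).max()*0.75);ys,xs=np.where(dk);print(' dark',dk.sum(),xs.mean(),ys.mean(),ray(n,xs.mean(),ys.mean(),50))
    print(h[b[1]:b[3],b[0]:b[2],2])
    w=(C[...,0]>420)&(C[...,0]<620)&(C[...,1]>-260)&(C[...,1]<0)&(abs(C[...,2]-50)<5)
    if n=="top":
        x=C[w][:,:2].astype(np.float32);print(' plate',cv2.minAreaRect(x))
    bw=(C[...,0]>440)&(C[...,0]<570)&(C[...,1]>-170)&(C[...,1]<-20)&(C[...,2]>70)&(C[...,2]<112);print(' bowl',cv2.minEnclosingCircle(C[bw][:,:2].astype(np.float32)),C[bw][:,2].max())
    mid=(C[...,0]>330)&(C[...,0]<650)&(C[...,1]>-300)&(C[...,1]<330)&(C[...,2]>60)&(d>0)
    hh,_,_=np.histogram2d(C[mid][:,0],C[mid][:,1],bins=[range(330,651,80),range(-300,331,90)])
    print(hh.astype(int))
E
python3 m2.py
```

```text
top 42 28 [441.2 213.7] ((441.58941650390625, 213.73880004882812), (13.24078369140625, 24.858354568481445), 57.126773834228516)
 all red [440.  214.1] ((441.482177734375, 213.6484832763672), (13.3718843460083, 24.794363021850586), 58.285980224609375)
 yaw long 148.36384345585049 [4.2 7.9]
 brass 9 383.55555555555554 193.66666666666666 [ 519.4 -180.9   50. ] [ 524.  -183.3   40. ]
 dark 5 383.8 194.4 [ 516.5 -181.1   50. ]
[[202 202 202 202 202 202 202 201 201 201 201 201 201 201 200 194]
 [202 202 202 201 202 202 202 202 202 201 202 202 202 202 201 199]
 [202 202 202 202 202 202 202 202 202 202 202 202 202 202 202 201]
 [203 202 203 203 203 203 203 203 203 202 203 203 202 201 201 200]
 [204 204 204 204 203 203 202 200 200 201 202 202 201 201 201 200]
 [204 204 204 204 203 200 194 188 188 191 196 200 201 201 201 201]
 [204 204 204 203 201 193 178 163 160 168 183 196 201 202 202 202]
 [204 203 203 203 200 187 158 131 126 140 168 192 201 202 202 202]
 [203 203 203 203 200 185 150 117 109 126 162 190 200 201 201 200]
 [204 204 204 203 201 189 164 141 134 147 171 192 199 200 200 200]
 [20
[... 3688 characters left out ...]
24 228 231 233 235 235 235 235 236 235 235 235 234 235 234 233
  229 214 195 192 207 222 224 205 167 135 120 105]
 [159 171 184 198 209 218 225 228 232 234 235 235 235 235 234 234 234 231
  219 189 158 151 175 206 216 195 156 128 114  98]
 [133 138 144 155 166 177 188 200 213 223 228 231 233 234 234 234 233 227
  206 168 136 129 157 194 204 178 143 122 105  88]
 [124 122 122 126 132 139 148 158 171 184 199 212 221 226 229 231 230 223
  205 178 155 148 170 195 193 160 131 117 102  85]]
 bowl ((511.4331359863281, -92.66151428222656), 44.39701461791992) 104.96962292427233
[[  0   0   0   0   0   0   0]
 [  0  15  82   0   0  89   0]
 [  0  47 310   0   0   0   0]
 [  0   0   0   0   0   0   0]]
```

Request:
step_arm([
  {"xyz":[-0.39,-0.22,0],"twist":0},
  {"xyz":[-0.39,-0.22,0],"twist":0},
  {"xyz":[-0.39,-0.22,0],"twist":0},
  {"xyz":[-0.39,-0.22,0],"twist":0},
  {"xyz":[-0.39,-0.22,0],"twist":0},
], gripper=0.6, newtons=30)

```text
t: 0.72
position: [376.3, 295.8, 235.5]
eef_rot: [-0.61, -3.082, 0.0]
contact_force: [-0.1, 0.6, 0.0]
gripper_width: 0.602
finger_force: 0.0
```

Request:
step_arm([
  {"xyz":[-0.387,-0.217,0],"twist":0},
  {"xyz":[-0.387,-0.217,0],"twist":0},
  {"xyz":[0,0,0.4],"twist":0.056},
  {"xyz":[0,0,0.35],"twist":0},
  {"xyz":[0,0,0],"twist":0},
])

```text
t: 1.35
position: [440.1, 213.1, 143.5]
eef_rot: [-0.877, -3.012, 0.005]
contact_force: [-0.5, -0.3, 0.8]
gripper_width: 0.601
finger_force: 0.0
```

Request:
step_arm([
  {"xyz":[-0.015,0,0.27],"twist":0},
  {"xyz":[0,0,0.23],"twist":0},
  {"xyz":[0,0,0.045],"twist":0},
  {"xyz":[0,0,0],"twist":0},
])

```text
t: 1.85
position: [443.7, 213.2, 81.5]
eef_rot: [0.877, 3.016, 0.001]
contact_force: [0.1, -0.2, 0.4]
gripper_width: 0.6
finger_force: 0.0
```

```bash
cat > snap.py <<'E'
import sys;from h import *
i=sys.argv[1];b=[tuple(map(int,a.split(','))) for a in sys.argv[2:4]]
o=[]
for n,(u,v,s) in zip(("scene","top"),b):
    p,d=grab_frame(n);np.savez(f"{n}{i}.npz",p=p,d=d);o.append(cv2.resize(p[v-s:v+s,u-s:u+s,::-1],(400,400),interpolation=cv2.INTER_CUBIC))
cv2.imwrite(f"pics/s{i}.png",np.hstack(o));s=read_state();print(s["t"],s["position"],s["contact_force"])
E
python3 snap.py 1 278,205,30 276,230,40
```

```text
1.95 [443.87714545 213.19313751  81.69067113] [-0.89053253 -0.07967651  0.15860576]
```

View pics/s1.png

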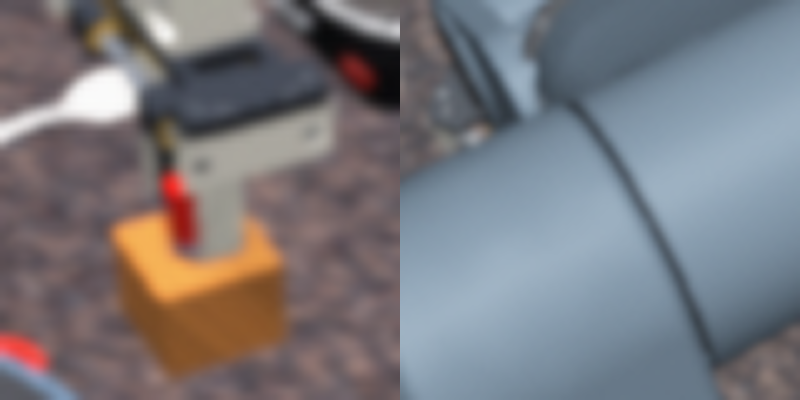

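The handle (crop (183,205)) stands between the fingers. Closing on it.

Request:
step_arm([
  {"xyz":[0,0,0.025],"twist":0},
  {"xyz":[0,0,0],"twist":0},
  {"xyz":[0,0,0],"twist":0},
  {"xyz":[0,0,0],"twist":0},
], gripper=0, newtons=40)

```text
t: 2.45
position: [443.1, 212.8, 77.3]
eef_rot: [-0.878, -3.016, 0.0]
contact_force: [-0.0, 0.6, -0.5]
gripper_width: 0.22
finger_force: 0.0
```

Request:
step_arm([
  {"xyz":[0,0,0],"twist":0},
  {"xyz":[0,0,0],"twist":0},
])

```text
t: 2.7
position: [443.1, 212.9, 77.3]
eef_rot: [0.878, 3.016, 0.0]
contact_force: [-0.5, -0.1, 0.3]
gripper_width: 0.171
finger_force: 39.7
```

Request:
step_arm([
  {"xyz":[0,0,-0.15],"twist":0},
  {"xyz":[0,0,-0.4],"twist":0},
  {"xyz":[0,0,-0.4],"twist":0},
  {"xyz":[0,0,-0.05],"twist":0},
  {"xyz":[0,0,0],"twist":0},
])

```text
t: 3.32
position: [442.8, 212.7, 196.6]
eef_rot: [-0.878, -3.016, 0.0]
contact_force: [-0.4, 0.6, -0.8]
gripper_width: 0.173
finger_force: 39.7
```

```bash
python3 - <<'E'
from h import *
for z in (200,126):print(pix("scene",[443,213,z]),pix("top",[443,213,z]))
E
python3 snap.py 2 278,180,40 276,215,40
```

```text
(np.float64(274.385925775333), np.float64(172.684652846782)) (np.float64(272.2180989110479), np.float64(213.04972610023393))
(np.float64(275.762023405773), np.float64(192.65001007333004)) (np.float64(273.85109158176175), np.float64(222.23172291678645))
3.425 [442.40625756 212.56228713 195.72497872] [-0.57556111 -0.49994875 -1.07715982]
```

View pics/s2.png

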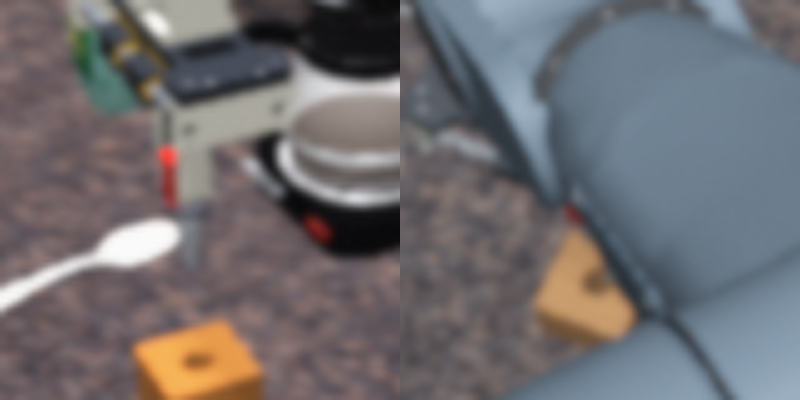

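The pin hangs straight in the jaws with its tip at scene (277,194), clear of the rest. Moving to the juicer hole.

Request:
step_arm([
  {"xyz":[-0.287,-0.305,-0.17],"twist":0},
  {"xyz":[-0.287,-0.305,0],"twist":0},
  {"xyz":[-0.287,-0.305,0],"twist":0},
  {"xyz":[-0.287,-0.305,0],"twist":0},
  {"xyz":[-0.287,-0.305,0],"twist":0},
])

```text
t: 4.05
position: [489.7, -35.6, 216.2]
eef_rot: [-0.878, -3.014, 0.0]
contact_force: [0.1, 0.9, -1.0]
gripper_width: 0.167
finger_force: 39.7
```

Request:
step_arm([
  {"xyz":[-0.287,-0.305,0],"twist":0},
  {"xyz":[-0.287,-0.305,0],"twist":0},
  {"xyz":[-0.287,-0.305,0],"twist":0},
  {"xyz":[0,0,0],"twist":0},
  {"xyz":[0,0,0],"twist":0},
])

```text
t: 4.68
position: [517.8, -181.6, 216.3]
eef_rot: [-0.878, -3.014, -0.001]
contact_force: [0.7, -0.2, -0.9]
gripper_width: 0.171
finger_force: 39.7
```

Request:
step_arm([
  {"xyz":[0,0,0.3],"twist":0},
  {"xyz":[0,0,0.3],"twist":0},
  {"xyz":[0,0,0.07],"twist":0},
  {"xyz":[0,0,0],"twist":0},
])

```text
t: 5.18
position: [518.5, -181.5, 137.5]
eef_rot: [-0.877, -3.016, -0.0]
contact_force: [0.1, 0.5, -1.8]
gripper_width: 0.172
finger_force: 39.7
```

```bash
python3 snap.py 3 400,228,30 384,185,40
```

```text
5.275 [ 519.0150668  -182.03402423  138.51022076] [-1.18936     0.36325799 -0.05498402]
```

View pics/s3.png

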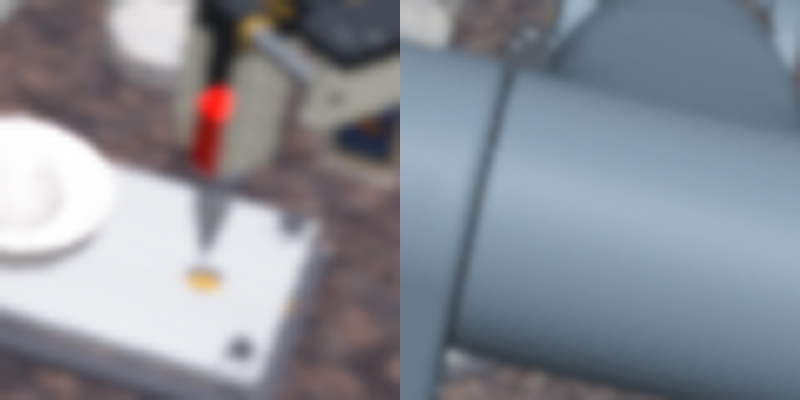

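```bash
python3 - <<'E'
from h import *
p,d=load("scene",3);h=p.astype(int)
print(ray("scene",401.05,235.5,63.8))
print(p[226:246,394:410].sum(-1)//3)
b=(h[...,0]-h[...,2]>40);b[:230]=0;b[246:]=0;b[:,:390]=0;b[:,412:]=0
ys,xs=np.where(b);print(xs.mean(),ys.mean())
print(ray("scene",400.4,239.7,50))
E
```

```text
[ 520.46439951 -183.56405467   63.8       ]
[[231 227 220 206 180 142 114 104 104 103 101  95  90  89  91  93]
 [235 234 233 228 206 165 129 118 119 121 128 130 121 108 101  98]
 [235 235 235 230 208 165 131 124 127 138 162 181 179 165 152 140]
 [235 235 235 230 210 167 131 123 127 147 184 212 221 217 208 195]
 [235 235 235 231 214 174 136 123 131 161 201 226 232 232 230 226]
 [234 234 234 232 219 182 139 126 143 181 217 231 234 234 233 230]
 [235 235 235 233 225 190 145 132 160 201 227 233 234 234 232 229]
 [236 236 235 234 227 196 150 144 182 217 231 234 234 234 233 231]
 [237 237 236 235 229 202 163 167 202 227 233 234 234 234 234 233]
 [236 236 236 236 231 214 188 194 220 231 234 235 234 234 234 234]
 [236 235 235 234 231 220 208 216 229 234 235 235 235 235 234 234]
 [236 235 234 230 223 211 207 214 225 231 234 235 235 235 235 235]
 [236 235 232 222 200 185 181 187 201 221 231 235 235 235 235 235]
 [235 235 231 219 195 177 172 172 183 208 229 234 234 235 235 234]
 [234 234 232 225 207 190 182 184 194 215 230 234 235 234 234 234]
 [235 234 233 231 223 210 204 207 215 225 232 234 235 235 235 234]
 [235 234 234 234 231 229 226 227 229 231 232 234 234 234 235 235]
 [235 235 235 234 234 233 233 233 233 233 233 233 233 233 233 234]
 [235 235 235 235 234 234 234 234 234 233 233 233 233 233 232 232]
 [236 236 236 235 235 235 234 234 234 233 233 233 233 233 232 232]]
400.1 239.9
[ 517.27689591 -184.58595605   50.        ]
```

Request:
step_arm([
  {"xyz":[0.007,-0.012,0.09],"twist":0},
  {"xyz":[0,0,0.015],"twist":0},
  {"xyz":[0,0,0.015],"twist":0},
  {"xyz":[0,0,0],"twist":0},
])

```text
t: 5.78
position: [516.9, -182.9, 122.8]
eef_rot: [-0.878, -3.016, 0.0]
contact_force: [-0.5, -0.3, -1.2]
gripper_width: 0.167
finger_force: 39.7
```

Request:
step_arm([
  {"xyz":[0,0,0.015],"twist":0},
  {"xyz":[0,0,0.015],"twist":0},
  {"xyz":[0,0,0],"twist":0},
  {"xyz":[0,0,0],"twist":0},
])

```text
t: 6.28
position: [516.9, -182.9, 119.3]
eef_rot: [0.878, 3.016, 0.0]
contact_force: [-0.2, -0.4, -1.5]
gripper_width: 0.172
finger_force: 39.7
```

Request:
step_arm([
  {"xyz":[0,0,0.013],"twist":0},
  {"xyz":[0,0,0.013],"twist":0},
  {"xyz":[0,0,0.013],"twist":0},
  {"xyz":[0,0,0],"twist":0},
])

```text
t: 6.78
position: [516.8, -182.8, 114.4]
eef_rot: [-0.878, -3.016, -0.0]
contact_force: [-0.5, -0.3, -0.9]
gripper_width: 0.169
finger_force: 39.7
```

Request:
step_arm([
  {"xyz":[0,0,0.012],"twist":0},
  {"xyz":[0,0,0.012],"twist":0},
  {"xyz":[0,0,0],"twist":0},
])

```text
t: 7.15
position: [516.8, -182.8, 111.5]
eef_rot: [-0.878, -3.016, -0.0]
contact_force: [-0.6, -0.3, -1.5]
gripper_width: 0.168
finger_force: 39.7
```

Request:
step_arm([
  {"xyz":[0,0,0.012],"twist":0},
  {"xyz":[0,0,0.012],"twist":0},
  {"xyz":[0,0,0],"twist":0},
])

```text
t: 7.52
position: [516.8, -182.8, 108.7]
eef_rot: [-0.878, -3.016, -0.0]
contact_force: [-0.5, 0.1, -1.4]
gripper_width: 0.171
finger_force: 39.7
```

Request:
step_arm([
  {"xyz":[0,0,0.01],"twist":0},
  {"xyz":[0,0,0],"twist":0},
])

```text
t: 7.78
position: [516.8, -182.8, 107.5]
eef_rot: [-0.878, -3.016, -0.0]
contact_force: [-0.4, 1.1, -2.2]
gripper_width: 0.168
finger_force: 39.7
```

Request:
step_arm([
  {"xyz":[0,0,0.01],"twist":0},
  {"xyz":[0,0,0],"twist":0},
])

```text
t: 8.02
position: [516.8, -182.8, 106.3]
eef_rot: [-0.878, -3.016, -0.0]
contact_force: [-0.0, 0.2, -0.7]
gripper_width: 0.166
finger_force: 39.7
```

Request:
step_arm([
  {"xyz":[0,0,0.008],"twist":0},
  {"xyz":[0,0,0],"twist":0},
])

```text
t: 8.28
position: [516.9, -182.9, 105.4]
eef_rot: [-0.878, -3.016, 0.0]
contact_force: [0.3, -0.7, -1.6]
gripper_width: 0.171
finger_force: 39.7
```

Request:
step_arm([
  {"xyz":[0,0,0.008],"twist":0},
  {"xyz":[0,0,0],"twist":0},
])

```text
t: 8.52
position: [516.8, -182.8, 104.4]
eef_rot: [-0.878, -3.016, 0.0]
contact_force: [-0.6, -0.2, -1.1]
gripper_width: 0.17
finger_force: 39.7
```

Request:
step_arm([
  {"xyz":[0,0,0.008],"twist":0},
  {"xyz":[0,0,0],"twist":0},
])

```text
t: 8.78
position: [516.8, -182.8, 103.4]
eef_rot: [-0.878, -3.016, -0.0]
contact_force: [0.5, 0.0, -1.5]
gripper_width: 0.168
finger_force: 39.7
```

Request:
step_arm([
  {"xyz":[0,0,0.008],"twist":0},
  {"xyz":[0,0,0],"twist":0},
])

```text
t: 9.02
position: [516.9, -182.9, 102.5]
eef_rot: [0.878, 3.016, -0.0]
contact_force: [1.0, 0.4, -2.3]
gripper_width: 0.169
finger_force: 39.7
```

Request:
step_arm([
  {"xyz":[0,0,0.008],"twist":0},
  {"xyz":[0,0,0],"twist":0},
])

```text
t: 9.28
position: [517.0, -182.9, 101.6]
eef_rot: [0.878, 3.016, -0.0]
contact_force: [0.9, -0.9, -1.8]
gripper_width: 0.173
finger_force: 39.7
```

Request:
step_arm([
  {"xyz":[0,0,0.007],"twist":0},
  {"xyz":[0,0,0],"twist":0},
])

```text
t: 9.52
position: [517.1, -182.9, 100.8]
eef_rot: [0.878, 3.016, -0.0]
contact_force: [1.3, -1.0, 0.2]
gripper_width: 0.17
finger_force: 39.7
```

Request:
step_arm([
  {"xyz":[0,0,0.007],"twist":0},
  {"xyz":[0,0,0],"twist":0},
])

```text
t: 9.78
position: [517.1, -182.9, 100.0]
eef_rot: [0.878, 3.016, -0.0]
contact_force: [2.0, -0.4, 0.0]
gripper_width: 0.171
finger_force: 39.7
```

Request:
step_arm([
  {"xyz":[-0.01,0.004,0],"twist":0},
  {"xyz":[0,0,0.006],"twist":0},
  {"xyz":[0,0,0],"twist":0},
])

```text
t: 10.15
position: [517.9, -183.0, 98.9]
eef_rot: [-0.878, -3.016, -0.0]
contact_force: [0.4, -0.7, -1.2]
gripper_width: 0.169
finger_force: 39.7
```

Request:
step_arm([
  {"xyz":[0,0,0.006],"twist":0},
  {"xyz":[0,0,0],"twist":0},
])

```text
t: 10.4
position: [518.1, -183.1, 98.4]
eef_rot: [-0.878, -3.016, -0.0]
contact_force: [-0.1, 0.1, -1.6]
gripper_width: 0.173
finger_force: 39.7
```

Request:
step_arm([
  {"xyz":[0,0,0.008],"twist":0},
  {"xyz":[0,0,0],"twist":0},
])

```text
t: 10.65
position: [518.1, -183.1, 97.5]
eef_rot: [-0.878, -3.016, 0.0]
contact_force: [-0.1, 0.7, -0.1]
gripper_width: 0.169
finger_force: 39.7
```

Request:
step_arm([
  {"xyz":[0,0,0.007],"twist":0},
  {"xyz":[0,0,0],"twist":0},
])

```text
t: 10.9
position: [518.2, -183.1, 96.7]
eef_rot: [0.878, 3.016, -0.0]
contact_force: [0.8, -0.5, -0.8]
gripper_width: 0.173
finger_force: 39.7
```

Request:
step_arm([
  {"xyz":[0,0,0.007],"twist":0},
  {"xyz":[0,0,0],"twist":0},
])

```text
t: 11.15
position: [518.3, -183.1, 95.8]
eef_rot: [0.878, 3.016, 0.0]
contact_force: [0.9, 0.1, -0.9]
gripper_width: 0.17
finger_force: 39.7
```

Request:
step_arm([
  {"xyz":[-0.009,0.005,0.003],"twist":0},
  {"xyz":[0,0,0.006],"twist":0},
  {"xyz":[0,0,0],"twist":0},
])

```text
t: 11.52
position: [519.1, -183.1, 94.6]
eef_rot: [-0.878, -3.016, -0.0]
contact_force: [-0.9, -0.0, 0.1]
gripper_width: 0.17
finger_force: 39.7
```

Request:
step_arm([
  {"xyz":[0,0,0.007],"twist":0},
  {"xyz":[0,0,0],"twist":0},
])

```text
t: 11.78
position: [519.1, -183.1, 93.8]
eef_rot: [-0.878, -3.016, 0.0]
contact_force: [-3.8, 0.7, 1.2]
gripper_width: 0.171
finger_force: 39.7
```

Request:
step_arm([
  {"xyz":[0,0,0.007],"twist":0},
  {"xyz":[0,0,0],"twist":0},
])

```text
t: 12.02
position: [519.1, -183.1, 93.0]
eef_rot: [-0.878, -3.016, 0.0]
contact_force: [-4.7, 1.1, 2.9]
gripper_width: 0.166
finger_force: 39.7
```

Request:
step_arm([
  {"xyz":[0.008,-0.003,0],"twist":0},
  {"xyz":[0,0,0],"twist":0},
])

```text
t: 12.28
position: [518.6, -183.0, 93.1]
eef_rot: [0.878, 3.016, -0.0]
contact_force: [-1.4, -0.4, 0.1]
gripper_width: 0.17
finger_force: 39.7
```

Request:
step_arm([
  {"xyz":[0,0,0.005],"twist":0},
  {"xyz":[0,0,0],"twist":0},
])

```text
t: 12.52
position: [518.5, -183.0, 92.5]
eef_rot: [0.878, 3.016, -0.0]
contact_force: [-0.7, 0.2, -0.4]
gripper_width: 0.17
finger_force: 39.7
```

Request:
step_arm([
  {"xyz":[0,0,0.005],"twist":0},
  {"xyz":[0,0,0],"twist":0},
])

```text
t: 12.78
position: [518.5, -183.0, 92.0]
eef_rot: [0.878, 3.016, -0.0]
contact_force: [-1.4, -0.6, 2.0]
gripper_width: 0.167
finger_force: 39.7
```

Request:
step_arm([
  {"xyz":[0.004,-0.002,0.004],"twist":0},
  {"xyz":[0,0,0],"twist":0},
])

```text
t: 13.02
position: [518.2, -183.0, 91.6]
eef_rot: [0.878, 3.015, -0.0]
contact_force: [0.1, 0.8, 2.0]
gripper_width: 0.17
finger_force: 39.7
```

Request:
step_arm([
  {"xyz":[0,0,0.004],"twist":0},
  {"xyz":[0,0,0],"twist":0},
])

```text
t: 13.28
position: [518.1, -183.0, 91.0]
eef_rot: [0.878, 3.016, -0.0]
contact_force: [1.2, -1.3, 2.1]
gripper_width: 0.171
finger_force: 39.7
```

Request:
step_arm([
  {"xyz":[0,0,0.005],"twist":0},
  {"xyz":[0,0,0],"twist":0},
])

```text
t: 13.52
position: [517.9, -183.0, 90.3]
eef_rot: [0.878, 3.016, -0.0]
contact_force: [1.8, -1.0, 2.2]
gripper_width: 0.168
finger_force: 39.7
```

Request:
step_arm([
  {"xyz":[0,0,0.005],"twist":0},
  {"xyz":[0,0,0],"twist":0},
])

```text
t: 13.78
position: [517.8, -182.9, 89.7]
eef_rot: [-0.878, -3.016, 0.0]
contact_force: [0.6, -0.6, 2.4]
gripper_width: 0.171
finger_force: 39.7
```

```bash
python3 -c "
from plant import *
s=read_state();print(s['contact_force'],s['wrist_torque'],s['joint_pos'])"
```

```text
[ 0.61546605 -0.63993629  2.3538706 ] [-0.19837189 -0.20738167  0.00483095] [-4.24311045e-01  5.43036609e-01  1.76912280e+00 -9.12143410e-05
  8.29454519e-01 -1.42839005e+00]
```

Request:
step_arm([
  {"xyz":[0,0,0.005],"twist":0},
  {"xyz":[0,0,0],"twist":0},
])

```text
t: 14.02
position: [517.8, -182.9, 89.1]
eef_rot: [-0.878, -3.016, 0.0]
contact_force: [0.1, -1.1, 3.0]
gripper_width: 0.169
finger_force: 39.7
```

Request:
step_arm([
  {"xyz":[0,0,0.005],"twist":0},
  {"xyz":[0,0,0],"twist":0},
])

```text
t: 14.28
position: [517.7, -182.9, 88.5]
eef_rot: [-0.878, -3.016, 0.0]
contact_force: [-2.0, -1.3, 4.8]
gripper_width: 0.166
finger_force: 39.7
```

Request:
step_arm([
  {"xyz":[0,0,0.005],"twist":0},
  {"xyz":[0,0,0],"twist":0},
])

```text
t: 14.52
position: [517.7, -182.9, 87.9]
eef_rot: [-0.878, -3.016, 0.0]
contact_force: [-2.0, -1.3, 5.3]
gripper_width: 0.168
finger_force: 39.7
```

Request:
step_arm([
  {"xyz":[0.005,-0.008,0],"twist":0},
  {"xyz":[0,0,0.003],"twist":0},
  {"xyz":[0,0,0],"twist":0},
])

```text
t: 14.9
position: [516.9, -183.3, 87.4]
eef_rot: [-0.878, -3.016, -0.0]
contact_force: [2.4, -0.4, -0.3]
gripper_width: 0.173
finger_force: 39.7
```

Request:
step_arm([
  {"xyz":[0,0,0.005],"twist":0},
  {"xyz":[0,0,0],"twist":0},
])

```text
t: 15.15
position: [516.9, -183.3, 86.9]
eef_rot: [-0.878, -3.016, -0.0]
contact_force: [2.2, 1.5, 1.0]
gripper_width: 0.171
finger_force: 39.7
```

Request:
step_arm([
  {"xyz":[0,0,0.005],"twist":0},
  {"xyz":[0,0,0],"twist":0},
])

```text
t: 15.4
position: [516.8, -183.3, 86.4]
eef_rot: [-0.878, -3.016, -0.0]
contact_force: [1.2, 1.6, 1.3]
gripper_width: 0.168
finger_force: 39.7
```

Request:
step_arm([
  {"xyz":[0,0,0.005],"twist":0},
  {"xyz":[0,0,0],"twist":0},
])

```text
t: 15.65
position: [516.7, -183.3, 85.7]
eef_rot: [-0.878, -3.016, -0.0]
contact_force: [1.2, 1.9, 1.1]
gripper_width: 0.17
finger_force: 39.7
```

Request:
step_arm([
  {"xyz":[0.003,-0.002,0.004],"twist":0},
  {"xyz":[0,0,0],"twist":0},
])

```text
t: 15.9
position: [516.4, -183.4, 85.3]
eef_rot: [0.878, 3.016, 0.0]
contact_force: [2.3, 1.0, 0.9]
gripper_width: 0.173
finger_force: 39.7
```

Request:
step_arm([
  {"xyz":[0,0,0.005],"twist":0},
  {"xyz":[0,0,0],"twist":0},
])

```text
t: 16.15
position: [516.4, -183.4, 84.7]
eef_rot: [0.878, 3.016, 0.0]
contact_force: [1.9, 1.5, 0.6]
gripper_width: 0.169
finger_force: 39.7
```

Request:
step_arm([
  {"xyz":[0,0,0.005],"twist":0},
  {"xyz":[0,0,0],"twist":0},
])

```text
t: 16.4
position: [516.4, -183.4, 84.0]
eef_rot: [-0.878, -3.016, -0.0]
contact_force: [2.1, 0.5, 0.5]
gripper_width: 0.175
finger_force: 39.7
```

Request:
step_arm([
  {"xyz":[0,0,0.006],"twist":0},
  {"xyz":[0,0,0],"twist":0},
])

```text
t: 16.65
position: [516.4, -183.4, 83.3]
eef_rot: [-0.878, -3.016, -0.0]
contact_force: [2.4, 1.2, 2.3]
gripper_width: 0.168
finger_force: 39.7
```

Request:
step_arm([
  {"xyz":[0,0,0.007],"twist":0},
  {"xyz":[0,0,0],"twist":0},
])

```text
t: 16.9
position: [516.4, -183.4, 82.4]
eef_rot: [-0.878, -3.016, -0.0]
contact_force: [1.8, 2.0, 1.0]
gripper_width: 0.166
finger_force: 39.7
```

Request:
step_arm([
  {"xyz":[0,0,0.007],"twist":0},
  {"xyz":[0,0,0],"twist":0},
])

```text
t: 17.15
position: [516.3, -183.4, 81.6]
eef_rot: [-0.878, -3.016, -0.0]
contact_force: [1.8, 1.6, 2.0]
gripper_width: 0.169
finger_force: 39.7
```

Request:
step_arm([
  {"xyz":[0,0,0.007],"twist":0},
  {"xyz":[0,0,0],"twist":0},
])

```text
t: 17.4
position: [516.3, -183.4, 80.8]
eef_rot: [-0.878, -3.016, -0.0]
contact_force: [2.5, 2.5, 1.3]
gripper_width: 0.166
finger_force: 39.7
```

Request:
step_arm([
  {"xyz":[0,0,0.007],"twist":0},
  {"xyz":[0,0,0],"twist":0},
])

```text
t: 17.65
position: [516.4, -183.4, 79.9]
eef_rot: [-0.878, -3.016, -0.0]
contact_force: [2.4, 2.8, 0.3]
gripper_width: 0.169
finger_force: 39.7
```

Request:
step_arm([
  {"xyz":[0,0,0.007],"twist":0},
  {"xyz":[0,0,0],"twist":0},
])

```text
t: 17.9
position: [516.3, -183.4, 79.1]
eef_rot: [-0.878, -3.016, -0.0]
contact_force: [1.9, 2.6, 1.2]
gripper_width: 0.171
finger_force: 39.7
```

Request:
step_arm([
  {"xyz":[-0.001,0.003,0.006],"twist":0},
  {"xyz":[0,0,0],"twist":0},
])

```text
t: 18.15
position: [516.5, -183.2, 78.2]
eef_rot: [-0.878, -3.016, 0.0]
contact_force: [1.0, 1.1, -0.8]
gripper_width: 0.176
finger_force: 39.7
```

Request:
step_arm([
  {"xyz":[0,0,0.005],"twist":0},
  {"xyz":[0,0,0],"twist":0},
])

```text
t: 18.4
position: [516.5, -183.2, 77.7]
eef_rot: [-0.878, -3.016, 0.0]
contact_force: [0.5, 0.1, -1.0]
gripper_width: 0.166
finger_force: 39.7
```

Request:
step_arm([
  {"xyz":[0,0,0.004],"twist":0},
  {"xyz":[0,0,0],"twist":0},
])

```text
t: 18.65
position: [516.5, -183.2, 77.3]
eef_rot: [-0.878, -3.016, 0.0]
contact_force: [0.1, 0.5, -0.1]
gripper_width: 0.169
finger_force: 39.7
```

Request:
step_arm([
  {"xyz":[0,0,0.003],"twist":0},
  {"xyz":[0,0,0],"twist":0},
])

```text
t: 18.9
position: [516.6, -183.2, 77.2]
eef_rot: [-0.878, -3.016, 0.0]
contact_force: [-2.3, 0.5, 2.6]
gripper_width: 0.168
finger_force: 39.7
```

Request:
step_arm([
  {"xyz":[0,0,0.002],"twist":0},
  {"xyz":[0,0,0],"twist":0},
])

```text
t: 19.15
position: [516.6, -183.2, 77.1]
eef_rot: [-0.878, -3.016, 0.0]
contact_force: [-3.3, 0.9, 6.7]
gripper_width: 0.171
finger_force: 39.7
```

The collar is seated at TCP z 77.1. Releasing with a small opening to stay clear of the bowl.

Request:
step_arm([
  {"xyz":[0,0,0],"twist":0},
  {"xyz":[0,0,0],"twist":0},
  {"xyz":[0,0,0],"twist":0},
  {"xyz":[0,0,0],"twist":0},
], gripper=0.36)

```text
t: 19.65
position: [516.7, -183.1, 76.7]
eef_rot: [0.878, 3.016, -0.0]
contact_force: [0.3, -0.2, 0.1]
gripper_width: 0.357
finger_force: 0.0
```

Request:
step_arm([
  {"xyz":[0,0,-0.1],"twist":0},
  {"xyz":[0,0,-0.3],"twist":0},
  {"xyz":[0,0,-0.4],"twist":0},
  {"xyz":[0,0,-0.4],"twist":0},
  {"xyz":[0,0,0],"twist":0},
])

```text
t: 20.27
position: [518.1, -183.8, 225.1]
eef_rot: [0.876, 3.009, -0.002]
contact_force: [-1.1, 0.1, -1.0]
gripper_width: 0.365
finger_force: 0.0
```

```bash
python3 snap.py 4 400,235,35 384,185,40; python3 - <<'E'
from h import *
p,d=load("scene",4);C=cloud("scene",d);h=p.astype(int)
r=(h[...,0]>100)&(h[...,1]<50)&(h[...,2]<60);r[:205]=0;r[250:]=0;r[:,:380]=0;r[:,420:]=0
print(r.sum(),C[r].min(0),C[r].max(0),np.median(C[r],0))
E
```

```text
20.375 [ 516.53021574 -183.10281979  221.07865398] [-0.8926994  -0.2046689   0.13240503]
60 [ 502.87578913 -192.45480217   58.48172033] [ 523.2280061  -175.12191003   92.21558359] [ 507.77752984 -185.18951394   79.8313109 ]
```

View pics/s4.png

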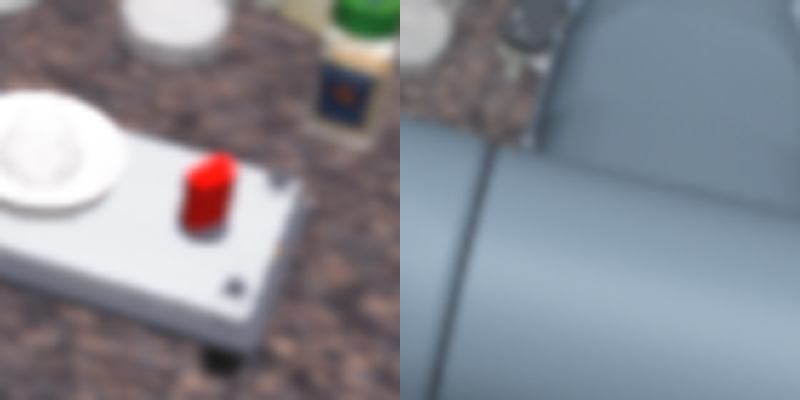

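The pin stands upright with its collar on the plate (scene crop (207,230)). The handle top reads about 91–92 mm, as it should.

```bash
python3 -c "
from plant import *
print(finish_job())"
```

```text
the job is handed in; nothing more can be done
None
```

The job is handed in: the pin is driven through both plates with its collar seated on the foot plate, and the gripper has let go and backed off; the hand-in returned no verdict.

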